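# Sieve the line plugs out of the tap-parts basket and tip the cap nuts into the crate

### The arm

A 6-joint arm with a two-finger parallel gripper is mounted at the origin on the work surface. World frame = base frame: x ahead of the robot, y to its left, z up, the work surface at z = 0. Lengths are in m, angles in rad, forces in N, time in s.
With the tool pointing down it reaches from about 0.25 to 0.725 m from the base axis. Payload 4 kg.
Tool frame: the origin (TCP) lies on the mounting face of the last link; the fingertips stand 173 mm ahead of it and the grasp point (between the pads) lies robot.pinch_z ahead of it (robot.pinch_z is the distance from the TCP to the grasp point, in m); z points along the fingers, y is the line along which they close (so a half turn about z gives the same grasp; the last joint's range is limited). The gripper opens to 85 mm and grips with 20 to 120 N. Pads are 22 mm wide; open, the fingers measure 114 mm over their backs; the gripper's body (76 mm by 85 mm) begins 54 mm behind the grasp point. The pads swing forward as they close: fully open they stand 13 mm farther back than shut.
Start: joints at [1.236, 0.241, 0.005, 1.335, 0, 1.571], TCP at [0.164, 0.472, 0.405] pointing down, gripper open.
Joint ranges: [-2.72, 2.72], [-1.05, 1.87], [-1.09, 1.28], [-1.99, 2.15], [-1.42, 1.44], [-3.14, 3.14]. Speed limits (rad/s): [2.79, 2.79, 3.14, 3.14, 3.14, 3.14].

### API

Orientations are given as a rotation vector (axis times angle).
In Python, from bench import robot, eyes gives the robot as it stands. The module is installed in compiled form; this text tells all that it offers.
- The arm moves only by the tool carry_out, never from a script. Its arguments are lists of equal length, an entry for each row: "linear": the shift along the world's x, y, z in mm, a list of three; "turn": the turn, a rotation vector about the world's x, y, z in degrees, a list of three. In form: {"linear": [[x, y, z], ...], "turn": [[ax, ay, az], ...]}. A call has 1 to 20 rows; each row shifts and turns the commanded pose from where the row before left it; what a row does not reach is not made up. A row lasts 1/8 s, in which the tool goes at most 62.5 mm and 10.7 degrees, less where a joint would pass 70% of its speed; a pose out of reach is approached as far as the arm can. A call with a gripper value outside its range is refused whole. "gripper" is the closure, from 0 (fully open) to 1 (shut), set as the call begins (left out, the last holds). The fingers move at their own pace and stop on an object; "grip_force" is the grip in N (left out, the last holds). Time passes only in rows, so rows that do not move let the fingers close. It gives the time, the measured TCP pose, the force, the opening and the grip force at its end, in the units of the state.
- robot.read_state(): the state, without advancing time (a new reading comes with each control period).
- eyes.grab_frame(name): name is "scene" or "side" or "wrist"; returns the picture (420x560x3 uint8, red, green, blue); there is no depth.
- eyes.camera_model(name): a dict with "K" (3x3 intrinsics, pixels), "position" and "attitude" of the camera in the world. Camera axes: x right, y down, z forward; pixel columns grow to the right and rows downward; lengths in m; the calibration is good to about 2 mm. The wrist camera is an equidistant fisheye: a pixel r from the principal point sees the ray r / f radians off the axis. A picture is of the moment at which its call begins: read the wrist's pose just before it. camera_model takes no time and is no camera call; for the wrist camera it gives the pose at the moment of the call.
- robot.finish_job(): hands the job in; it is judged then, once.
Trained networks look in the newest picture that a camera, given by its name, has taken for a name from the list of things; names that differ only in an ending like _2 or _b are one class to them, and where a whole thing is asked for, a point or a joint stands for the part that bears it (a point fixed in the world has none). Each returns a list of dicts, best first, with "score" (0 to 1); they miss things now and then, are a little off and sometimes report something else, mostly with a low value. They report only what shows in the picture. A call takes as long as a camera call. They do not tell look-alikes from the thing itself.
- eyes.masks_of(thing, camera): "region" (420x560 bool, what is visible of it).
- eyes.landmark_of(thing, camera): "xyz" ([x, y, z] in m, in world coordinates, good to about 4 mm: a listed point, or the origin of a listed thing).
The state is a dict: "t": time; "q": joint angles; "qd": joint speeds; "effort": joint torques, N m; "eef_pos": TCP position; "tcp_rot": TCP orientation; "ft_force": force on the tool from outside, world axes, zero at the start; "moment": the same for the moment, N m; "finger_gap": opening from 0.0 (shut) to 1.0 (fully open); "grasp_force": force on a finger pad.
Only numpy, scipy, OpenCV 4.12 (cv2) and the standard library are available. Lean on these libraries where they do the work, as an engineer would, in place of code of your own. Each camera call takes 0.05 s, during which the arm holds its last target. There are 200 camera calls.

### The job

The wire basket of rinsed beer-tap parts stands in the steel drip pan: hold it by its handle and shake it over the pan until all five small plugs have dropped through the slots into the pan, then tip the three brass cap nuts over its sloping lip into the blue crate and set the empty basket down upright in the middle of the black draining mat. The parts are clean, so do not touch plugs or cap nuts with the gripper, keep all cap nuts in the basket until every plug is out, and leave the bottles, tumblers and spanner where they are.

Things in the scene. Friction and masses are not known exactly. Their poses are not given: they have to be found in the camera images.
- basket_grip (a point): centre of the basket's handle bar, 150 mm above the plane of its feet. The bar is straight and level along the basket's y, 142 mm long, 16 mm thick along x, 21 mm high, with a black sleeve on its middle 90 mm, on two flat legs at y +-69 mm, rigid with the basket. Axes are the basket's: z up, -x towards its open pouring side
- basket_lip (a point): middle of the basket's pouring edge, 98 mm along the basket's -x and 113 mm below basket_grip; the lip is a plain sheet that slopes up to this edge at 20 degrees from the floor's end at x -58 mm. Cap nuts and plugs begin to slide on floor and lip at about 10 to 15 degrees of slope
- basket: stainless wire basket, 0.35 kg, standing in the pan at first, lip roughly towards the robot; origin in the plane of its feet, below basket_grip. x -98 to +60 mm, y +-71 mm. Floor: top 22 mm up, x -58 to +57 mm, six round 4 mm bars along x, seven 16 mm slots between them and the side walls. Walls at back (+x) and sides reach 46 mm above the floor. Four feet 18 mm high
- plug0: centre of line plug 0: stainless pin with a red band, 10 mm in diameter, 26 mm long (along its own y), 16 g; at first lies across two floor bars, spanning a slot, and drops end first through the slot once it has slid or turned a few millimetres
- plug1: centre of line plug 1: stainless pin with a red band, 10 mm in diameter, 26 mm long (along its own y), 16 g; at first lies across two floor bars, spanning a slot, and drops end first through the slot once it has slid or turned a few millimetres
- plug2: centre of line plug 2: stainless pin with a red band, 10 mm in diameter, 26 mm long (along its own y), 16 g; at first lies across two floor bars, spanning a slot, and drops end first through the slot once it has slid or turned a few millimetres
- plug3: centre of line plug 3: stainless pin with a red band, 10 mm in diameter, 26 mm long (along its own y), 16 g; at first lies across two floor bars, spanning a slot, and drops end first through the slot once it has slid or turned a few millimetres
- plug4: centre of line plug 4: stainless pin with a red band, 10 mm in diameter, 26 mm long (along its own y), 16 g; at first lies across two floor bars, spanning a slot, and drops end first through the slot once it has slid or turned a few millimetres
- cap0: centre of cap nut 0: closed brass hexagon nut, 36 mm across flats, 28 mm high with its boss, 60 to 120 g, too big for the slots
- cap1: centre of cap nut 1: closed brass hexagon nut, 36 mm across flats, 28 mm high with its boss, 60 to 120 g, too big for the slots
- cap2: centre of cap nut 2: closed brass hexagon nut, 36 mm across flats, 28 mm high with its boss, 60 to 120 g, too big for the slots
- pan: fixed steel drip pan, 250 x 210 mm (its x, y), 55 mm high, wall and floor 3 mm; origin at the centre of its underside
- crate: fixed blue open crate with a red rim band, 220 x 190 mm (its x, y), 95 mm high, walls 5 mm; origin at the centre of its underside
- mat: fixed black ribbed draining mat, 230 x 200 mm (its x, y), top 6 to 8 mm above the table; origin at the centre of its underside
- sekt_mid (a point): bystander, centre of the green sparkling-wine bottle, 86 mm wide, 300 mm tall
- water_mid (a point): bystander, centre of the clear water bottle with a blue label, 80 mm wide, 290 mm tall
- tumbler0_mid (a point): bystander, centre of the glass tumbler, 68 mm wide, 100 mm tall
- tumbler1_mid (a point): bystander, centre of the second glass tumbler, 68 mm wide, 100 mm tall
- spanner_mid (a point): bystander, centre of the steel spanner lying flat beyond the left-hand station, 130 mm long, about 10 mm thick
Not all that is in view belongs to the job. Several things have the shape of the basket; the one meant has the colours described above.

How it is judged:
On the way, in this order (a step that is already met when the one before it is completed fails the run):
1. all five plugs lie on the floor of the drip pan while all three cap nuts are still in the basket (x of plug0 in the frame of pan between -0.125 and 0.125 m and y of plug0 in the frame of pan between -0.105 and 0.105 m and z of each of plug0, plug1, plug2, plug3, plug4 in the frame of pan below 0.028 m and x of plug1 in the frame of pan between -0.125 and 0.125 m and y of plug1 in the frame of pan between -0.105 and 0.105 m and x of plug2 in the frame of pan between -0.125 and 0.125 m and y of plug2 in the frame of pan between -0.105 and 0.105 m and x of plug3 in the frame of pan between -0.125 and 0.125 m and y of plug3 in the frame of pan between -0.105 and 0.105 m and x of plug4 in the frame of pan between -0.125 and 0.125 m and y of plug4 in the frame of pan between -0.105 and 0.105 m and x of cap0 in the frame of basket_grip between -0.1 and 0.06 m and y of cap0 in the frame of basket_grip between -0.07 and 0.07 m and z of cap0 in the frame of basket_grip between -0.135 and -0.06 m and x of cap1 in the frame of basket_grip between -0.1 and 0.06 m and y of cap1 in the frame of basket_grip between -0.07 and 0.07 m and z of cap1 in the frame of basket_grip between -0.135 and -0.06 m and x of cap2 in the frame of basket_grip between -0.1 and 0.06 m and y of cap2 in the frame of basket_grip between -0.07 and 0.07 m and z of cap2 in the frame of basket_grip between -0.135 and -0.06 m), for 0.1 s.
2. all three cap nuts lie in the blue crate (x of cap0 in the frame of crate between -0.11 and 0.11 m and y of cap0 in the frame of crate between -0.095 and 0.095 m and z of cap0 in the frame of crate between 0 and 0.09 m and x of cap1 in the frame of crate between -0.11 and 0.11 m and y of cap1 in the frame of crate between -0.095 and 0.095 m and z of cap1 in the frame of crate between 0 and 0.09 m and x of cap2 in the frame of crate between -0.11 and 0.11 m and y of cap2 in the frame of crate between -0.095 and 0.095 m and z of cap2 in the frame of crate between 0 and 0.09 m), for 0.2 s.
At the end, for the whole second after the job is handed in: all five plugs lie on the floor of the drip pan, all three cap nuts lie in the blue crate, and the empty basket stands upright (within 5 degrees) on its feet on the draining mat, the middle of its handle within 50 mm of the mat's centre each way; everything released and at rest (all of step 2 and x of plug0 in the frame of pan between -0.125 and 0.125 m and y of plug0 in the frame of pan between -0.105 and 0.105 m and z of each of plug0, plug1, plug2, plug3, plug4 in the frame of pan below 0.028 m and x of plug1 in the frame of pan between -0.125 and 0.125 m and y of plug1 in the frame of pan between -0.105 and 0.105 m and x of plug2 in the frame of pan between -0.125 and 0.125 m and y of plug2 in the frame of pan between -0.105 and 0.105 m and x of plug3 in the frame of pan between -0.125 and 0.125 m and y of plug3 in the frame of pan between -0.105 and 0.105 m and x of plug4 in the frame of pan between -0.125 and 0.125 m and y of plug4 in the frame of pan between -0.105 and 0.105 m and linear speed of each of basket, cap0, cap1, cap2 below 0.02 m/s and x of basket in the frame of mat between -0.05 and 0.05 m and y of basket in the frame of mat between -0.05 and 0.05 m and z of basket in the frame of mat below 0.012 m and angle between basket's own z axis and vertical below 0.09 rad); the robot touches nothing.
It fails at once if a cap nut or plug is touched by the robot (contact force between any of the fingers, the arm and cap0 above 0.5 N or contact force between any of the fingers, the arm and cap1 above 0.5 N or contact force between any of the fingers, the arm and cap2 above 0.5 N or contact force between any of the fingers, the arm and plug0 above 0.5 N or contact force between any of the fingers, the arm and plug1 above 0.5 N or contact force between any of the fingers, the arm and plug2 above 0.5 N or contact force between any of the fingers, the arm and plug3 above 0.5 N or contact force between any of the fingers, the arm and plug4 above 0.5 N).
It fails at once if a bottle, a tumbler or the spanner is moved more than 20 mm (distance of any of sekt_mid, water_mid, tumbler0_mid, tumbler1_mid, spanner_mid from where it was at the start of the episode above 0.02 m).
It also fails if it takes over 67 s, if anything falls off the work surface, if the arm or the gripper's body presses on something with over 40 N, if the wrist force passes 120 N, or if a joint passes its speed limit or range.

## Working session

There is one attempt and no reset: what is moved stays moved. The work goes in short steps, Python scripts to look and compute and a tool call to move; the robot and the scene stay as the last step left them, time stands still between calls to the robot, and variables do not carry over. Pictures are saved under pics/ and viewed, at most 10 in all, crops included, and the job is handed in when it is done.

Besides the shell and the picture viewer there is one more tool, called after "Request:" as name(argument=value, ...) on one line, values as JSON. carry_out: Moves the arm, as the interface text tells. Its arguments: {"type":"object","properties":{"linear":{"type":"array","items":{"type":"array","items":{"type":"number"}}},"turn":{"type":"array","items":{"type":"array","items":{"type":"number"}}},"gripper":{"type":"number"},"grip_force":{"type":"number"}},"required":["linear","turn"]}

```bash
mkdir -p pics
python3 - <<'E'
from bench import robot, eyes
import cv2,numpy as np
s=robot.read_state(); print(s, robot.pinch_z)
ims=[eyes.grab_frame(n) for n in("scene","side")]
for n,i in zip(("scene","side"),ims): cv2.imwrite(f"pics/{n}0.png",i[:,:,::-1])
for n in ("basket_grip","basket_lip","basket","pan","crate","mat","sekt_mid","water_mid","tumbler0_mid","spanner_mid","cap0","plug0"):
  for c in("scene","side"):
    print(n,c,[(np.round(d["xyz"],3).tolist(),round(d["score"],2)) for d in eyes.landmark_of(n,c)])
for c in("scene","side"):
  m=eyes.camera_model(c); print(c,{k:np.round(v,3).tolist() for k,v in m.items()})
E
```

```text
{'t': 0.0, 'q': array([1.23599182e+00, 2.41396095e-01, 3.71533603e-03, 1.33520161e+00,
       3.66911159e-06, 1.57082423e+00]), 'qd': array([ 0.00059874,  0.00214096,  0.00073927,  0.00193863, -0.00153592,
       -0.00088518]), 'effort': array([ 1.01290198e-04, -3.72313535e+01,  2.52408725e+01,  1.69300823e-02,
        4.79121707e-05,  5.45788140e-06]), 'eef_pos': array([0.16420127, 0.47197719, 0.40381762]), 'tcp_rot': array([-0.52344124, -3.09732092,  0.00322962]), 'ft_force': array([-0.29762106, -0.09346673,  0.25304271]), 'moment': array([-0.00150116,  0.0051781 ,  0.03856941]), 'grasp_force': 0.0, 'finger_gap': 0.9985839795376052} 0.1547
basket_grip scene [([0.173, -0.314, 0.15], 0.82), ([0.502, -0.309, 0.154], 0.65), ([0.418, 0.325, -0.002], 0.39)]
basket_grip side [([0.171, -0.314, 0.155], 0.87), ([0.503, -0.308, 0.155], 0.65)]
basket_lip scene [([0.146, -0.219, 0.043], 0.89), ([0.409, -0.323, 0.042], 0.75), ([0.42, 0.321, -0.001], 0.73), ([0.54, -0.308, 0.032], 0.25)]
basket_lip side [([0.407, -0.324, 0.039], 0.76), ([0.145, -0.222, 0.037], 0.68)]
basket scene [([0.503, -0.311
[... 1155 characters left out ...]
316, 0.041], 0.89), ([0.529, -0.266, 0.032], 0.67), ([0.548, -0.348, 0.04], 0.62)]
plug0 scene [([0.455, -0.275, 0.029], 0.61), ([0.54, -0.307, 0.029], 0.57), ([0.503, -0.324, 0.032], 0.57), ([0.496, -0.295, 0.035], 0.56), ([0.468, -0.355, 0.031], 0.42)]
plug0 side [([0.499, -0.286, 0.026], 0.58), ([0.503, -0.328, 0.032], 0.57), ([0.456, -0.277, 0.026], 0.51), ([0.468, -0.356, 0.027], 0.44)]
scene {'K': [[401.031, 0.0, 283.798], [0.0, 401.031, 215.603], [0.0, 0.0, 1.0]], 'position': [1.218, -0.325, 0.931], 'attitude': [-2.035, -1.345, 0.561]}
side {'K': [[415.082, 0.0, 280.045], [0.0, 415.082, 208.247], [0.0, 0.0, 1.0]], 'position': [0.403, -0.657, 0.785], 'attitude': [-2.34, 0.132, -0.032]}
```

View pics/scene0.png

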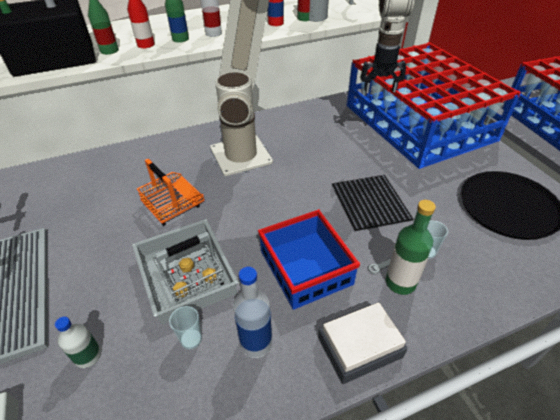

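View pics/side0.png

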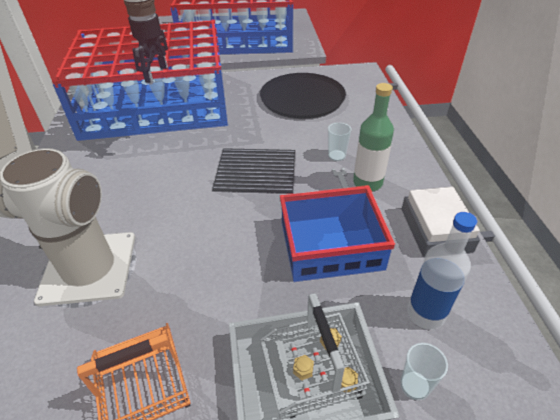

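Candidates: the orange basket (scene px 170,190) is a look-alike. The stainless basket with the black sleeve, in the pan (scene px 185,265), is the one I want. I'm going above its handle and will check it with one close crop from there.

Request:
carry_out(linear=[[20, -46, 0], [20, -46, 0], [20, -46, 0], [20, -46, 0], [20, -46, 0], [20, -46, 0], [20, -46, 0], [20, -46, 0], [20, -46, 0], [20, -46, 0], [20, -46, 0], [20, -46, 0], [20, -46, 0], [20, -46, 0], [20, -46, 0], [20, -46, 0], [18, -44, 0], [0, 0, 0], [0, 0, 0]], turn=[[0, 0, -3.6], [0, 0, -3.6], [0, 0, -3.6], [0, 0, -3.6], [0, 0, -3.6], [0, 0, -3.6], [0, 0, -3.6], [0, 0, -3.6], [0, 0, -3.6], [0, 0, -3.6], [0, 0, -3.6], [0, 0, -3.6], [0, 0, -3.6], [0, 0, -3.6], [0, 0, -3.6], [0, 0, -3.6], [0, 0, -4], [0, 0, 0], [0, 0, 0]], gripper=0, grip_force=110)

```text
t: 3.68
eef_pos: [0.502, -0.3075, 0.4042]
tcp_rot: [-2.035, -2.392, -0.0]
ft_force: [0.1, 0.6, -0.3]
finger_gap: 1.005
grasp_force: 0.0
```

```bash
cat > h.py <<'E'
from bench import robot, eyes
import cv2,numpy as np
from scipy.spatial.transform import Rotation as R
def st():
  s=robot.read_state(); r=R.from_rotvec(s["tcp_rot"]).as_matrix()
  p=s["eef_pos"]+r[:,2]*robot.pinch_z
  print("t",round(s["t"],2),"tcp",np.round(s["eef_pos"],4),"pinch",np.round(p,4),"yang",round(np.degrees(np.arctan2(r[1,1],r[0,1])),1),"toolz",np.round(r[:,2],3),"q",np.round(s["q"],2),"gap",round(s["finger_gap"],3),"gf",round(s["grasp_force"],1),"ft",np.round(s["ft_force"],1))
def lm(names,cams):
  for c in cams: 
    im=eyes.grab_frame(c)
    for n in names: print(n,c,[(np.round(d["xyz"],3).tolist(),round(d["score"],2)) for d in eyes.landmark_of(n,c)])
def save(c,f,crop=None,k=1):
  im=eyes.grab_frame(c)
  if crop: y0,y1,x0,x1=crop; im=im[y0:y1,x0:x1]
  cv2.imwrite("pics/"+f,cv2.resize(im,None,fx=k,fy=k,interpolation=cv2.INTER_CUBIC)[:,:,::-1])
E
python3 - <<'E'
from h import *
st()
save("wrist","w1.png")
for n in ("basket_grip","basket_lip","pan","cap0","plug0"): print(n,[(np.round(d["xyz"],3).tolist(),round(d["score"],2)) for d in eyes.landmark_of(n,"wrist")])
E
```

```text
t 3.67 tcp [ 0.502  -0.3075  0.4042] pinch [ 0.5018 -0.3073  0.2495] yang 9.2 toolz [-0.001  0.001 -1.   ] q [-0.55  0.42  0.26  1.41  0.    0.86] gap 1.005 gf 0.0 ft [ 0.1  0.6 -0.3]
basket_grip [([0.504, -0.313, 0.154], 0.64)]
basket_lip [([0.147, -0.219, 0.036], 0.68), ([0.405, -0.323, 0.042], 0.61)]
pan [([0.471, -0.326, 0.0], 0.57)]
cap0 [([0.471, -0.318, 0.038], 0.78), ([0.529, -0.266, 0.042], 0.71), ([0.548, -0.345, 0.038], 0.7), ([0.406, -0.323, 0.041], 0.18)]
plug0 [([0.539, -0.308, 0.028], 0.64), ([0.455, -0.275, 0.03], 0.62), ([0.471, -0.358, 0.03], 0.45), ([0.53, -0.262, 0.041], 0.26)]
```

View pics/w1.png

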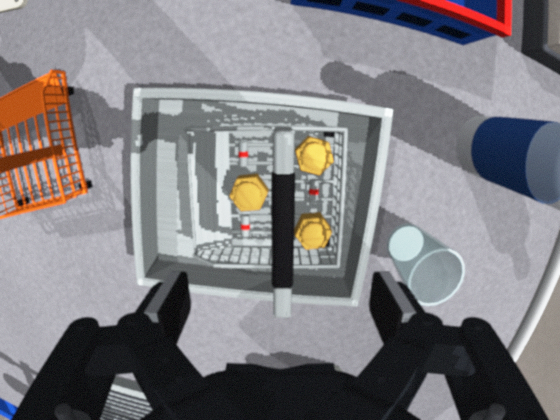

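The wrist view shows the steel basket in the pan with its black-sleeved bar at px (283,230), aligned with the fingers. Three brass caps are at (250,193), (315,155) and (313,233), and the lip is on the left. The orange look-alike is at (40,150). This is the right basket, so I descend and grasp.

Request:
carry_out(linear=[[1, -3, -20], [0, 0, -25], [0, 0, -25], [0, 0, -20], [0, 0, -7], [0, 0, 0]], turn=[[0, 0, 0], [0, 0, 0], [0, 0, 0], [0, 0, 0], [0, 0, 0], [0, 0, 0]])

```text
t: 4.72
eef_pos: [0.5033, -0.3105, 0.3078]
tcp_rot: [-2.035, -2.393, 0.0]
ft_force: [-0.6, 0.3, 0.2]
finger_gap: 1.003
grasp_force: 0.0
```

Request:
carry_out(linear=[[0, 0, 0], [0, 0, 0], [0, 0, 0], [0, 0, 0], [0, 0, 0], [0, 0, 0]], turn=[[0, 0, 0], [0, 0, 0], [0, 0, 0], [0, 0, 0], [0, 0, 0], [0, 0, 0]], gripper=1, grip_force=110)

```text
t: 5.48
eef_pos: [0.5035, -0.3108, 0.3082]
tcp_rot: [2.035, 2.392, 0.001]
ft_force: [1.0, 1.0, 2.8]
finger_gap: 0.143
grasp_force: 107.7
```

Request:
carry_out(linear=[[0, 0, 8], [0, 0, 12], [0, 0, 12], [-3, -3, 12], [-4, -4, 11], [-4, -3, 5], [0, 0, 0]], turn=[[0, 0, 0], [0, 0, 0], [0, 0, 0], [0, 0, 0], [0, 0, 0], [0, 0, 0], [0, 0, 0]])

```text
t: 6.35
eef_pos: [0.4919, -0.3212, 0.3683]
tcp_rot: [2.036, 2.391, 0.0]
ft_force: [0.5, 0.6, -6.6]
finger_gap: 0.143
grasp_force: 107.4
```

Request:
carry_out(linear=[[-1, 8, 0], [2, -16, 0], [-2, 16, 0], [2, -16, 0], [-2, 16, 0], [2, -16, 0], [-2, 16, 0], [2, -16, 0], [-2, 16, 0], [2, -16, 0], [-2, 16, 0], [1, -8, 0], [0, 0, 0], [0, 0, 0]], turn=[[0, 0, 0], [0, 0, 0], [0, 0, 0], [0, 0, 0], [0, 0, 0], [0, 0, 0], [0, 0, 0], [0, 0, 0], [0, 0, 0], [0, 0, 0], [0, 0, 0], [0, 0, 0], [0, 0, 0], [0, 0, 0]])

```text
t: 8.1
eef_pos: [0.4923, -0.3209, 0.3677]
tcp_rot: [-2.036, -2.392, -0.0]
ft_force: [0.8, -0.0, -6.6]
finger_gap: 0.144
grasp_force: 108.1
```

Run:
```python
from h import *
st()
lm(["plug0","cap0","basket_grip","basket_lip"],["scene","side","wrist"])
save("wrist","w2.png",(60,330,110,420),2)
```

```text
t 8.1 tcp [ 0.4923 -0.3209  0.3677] pinch [ 0.4923 -0.3208  0.213 ] yang 9.2 toolz [ 0.  0. -1.] q [-0.58  0.43  0.18  1.32  0.    0.83] gap 0.144 gf 108.1 ft [ 0.8 -0.  -6.6]
plug0 scene [([0.526, -0.325, 0.01], 0.46), ([0.395, -0.337, 0.101], 0.25)]
cap0 scene [([0.517, -0.272, 0.099], 0.61), ([0.534, -0.359, 0.099], 0.53), ([0.452, -0.312, 0.097], 0.46)]
basket_grip scene [([0.491, -0.32, 0.213], 0.87)]
basket_lip scene [([0.391, -0.335, 0.102], 0.78), ([0.146, -0.219, 0.039], 0.64), ([0.676, -0.358, 0.054], 0.3)]
plug0 side [([0.441, -0.296, 0.005], 0.53), ([0.458, -0.367, 0.009], 0.5), ([0.486, -0.306, 0.006], 0.48), ([0.491, -0.345, 0.01], 0.36)]
cap0 side [([0.448, -0.312, 0.099], 0.73), ([0.534, -0.363, 0.1], 0.72), ([0.513, -0.273, 0.094], 0.48)]
basket_grip side [([0.172, -0.315, 0.152], 0.94), ([0.488, -0.321, 0.212], 0.65), ([0.395, -0.334, 0.102], 0.37)]
basket_lip side [([0.399, -0.336, 0.099], 0.57), ([0.147, -0.221, 0.038], 0.57)]
plug0 wrist [([0.442, -0.292, 0.004], 0.63), ([0.527, -0.324, 0.008], 0.48)]
cap0 wrist [([0.455, -0.313, 0.098], 0.9), ([0.532, -0.36, 0.097], 0.77), ([0.514, -0.273, 0.099], 0.74)]
basket_grip wrist [([0.491, -0.321, 0.214], 0.65)]
basket_lip wrist [([0.392, -0.333, 0.1], 0.79), ([0.144, -0.22, 0.035], 0.64)]
```

View pics/w2.png

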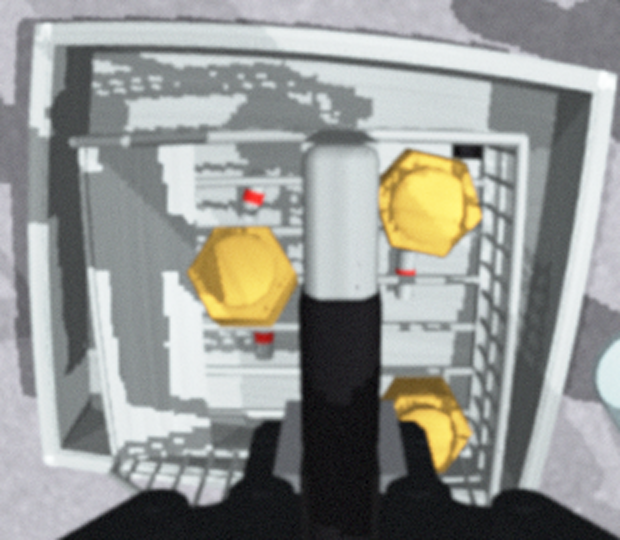

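The wrist view shows the three caps still in the basket, at px (243,275), (430,205) and (428,425). The red bands at (253,197), (404,270) and (263,340) show through below the bars. Across the cameras the network gives five distinct plugs, all at z≈0.005–0.010, so all five are down. Next I get the crate's yaw.

Run:
```python
from h import *
for c,px in(("scene",[(259,248),(319,213),(357,262),(299,303)]),("side",[(281,192),(375,188),(391,254),(289,273)])):
  m=eyes.camera_model(c); A=R.from_rotvec(m["attitude"]).as_matrix(); o=np.array(m["position"]); P=[]
  for u,v in px:
    d=A@np.linalg.inv(m["K"])@[u,v,1]; P.append((o+d*(0.095-o[2])/d[2])[:2])
  P=np.array(P); print(c,np.round(P,3).tolist(),P.mean(0), cv2.minAreaRect((P*1000).astype(np.float32)))
lm(["tumbler1_mid","water_mid"],["scene"])
```

```text
scene [[0.543, -0.12], [0.487, 0.089], [0.69, 0.099], [0.743, -0.092]] [ 0.61593377 -0.00615057] ((615.297607421875, -1.6785430908203125), (200.25030517578125, 240.41285705566406), 14.98413372039795)
side [[0.474, 0.105], [0.708, 0.091], [0.685, -0.119], [0.464, -0.143]] [ 0.58294046 -0.01652128] ((586.2108154296875, -23.745101928710938), (248.87599182128906, 234.495361328125), 87.66034698486328)
tumbler1_mid scene [([0.678, -0.357, 0.05], 0.78)]
water_mid scene [([0.749, -0.214, 0.145], 0.76)]
```

Run:
```python
from h import *
for c,w in(("scene",(240,370,200,315)),("side",(270,400,180,290))):
  im=cv2.imread(f"pics/{c}0.png").astype(int); b,g,r=im[...,0],im[...,1],im[...,2]
  k=(r>130)&(g<70)&(b<80); v,u=np.nonzero(k); s=(u>w[0])&(u<w[1])&(v>w[2])&(v<w[3]); u,v=u[s],v[s]
  m=eyes.camera_model(c); A=R.from_rotvec(m["attitude"]).as_matrix(); o=np.array(m["position"])
  d=(A@np.linalg.inv(m["K"])@np.stack([u,v,np.ones(len(u))])).T
  P=(o+d*((0.095-o[2])/d[:,2])[:,None])[:,:2]
  print(c,len(u),u.min(),u.max(),v.min(),v.max(),cv2.minAreaRect((P*1000).astype(np.float32)))
```

```text
scene 1117 258 359 210 293 ((591.90185546875, -0.7552337646484375), (232.40496826171875, 198.75534057617188), 2.0289785861968994)
side 919 281 393 188 260 ((582.3108520507812, -3.0606765747070312), (222.59844970703125, 208.62176513671875), 2.095876693725586)
```

Request:
carry_out(linear=[[0, 0, 8], [0, 0, 15], [0, 0, 18], [0, 0, 16], [0, 0, 10], [0, 0, 0]], turn=[[0, 0, 0], [0, 0, 0], [0, 0, 0], [0, 0, 0], [0, 0, 0], [0, 0, 0]])

```text
t: 9.8
eef_pos: [0.4925, -0.3209, 0.4363]
tcp_rot: [2.034, 2.391, 0.001]
ft_force: [0.9, 0.2, -6.2]
finger_gap: 0.145
grasp_force: 108.1
```

Request:
carry_out(linear=[[2, 8, 0], [5, 16, 0], [7, 22, 0], [7, 22, 0], [7, 22, 0], [7, 22, 0], [7, 22, 0], [7, 22, 0], [7, 22, 0], [7, 22, 0], [7, 22, 0], [7, 22, 0], [7, 22, 0], [7, 22, 0], [5, 20, 0], [2, 10, 0], [1, 6, 0], [0, 0, 0], [0, 0, 0]], turn=[[0, 0, 0], [0, 0, -0.5], [0, 0, -0.5], [0, 0, -0.5], [0, 0, -0.5], [0, 0, -0.5], [0, 0, -0.5], [0, 0, -0.5], [0, 0, -0.5], [0, 0, -0.5], [0, 0, -0.5], [0, 0, -0.5], [0, 0, -0.5], [0, 0, -0.5], [0, 0, -0.5], [0, 0, 0], [0, 0, 0], [0, 0, 0], [0, 0, 0]])

```text
t: 12.18
eef_pos: [0.5911, 0.0027, 0.4347]
tcp_rot: [2.179, 2.263, -0.001]
ft_force: [0.1, -0.5, -4.8]
finger_gap: 0.145
grasp_force: 108.1
```

Run:
```python
from h import *
st()
lm(["plug0","cap0","basket_lip","crate"],["scene","side"])
th=np.radians(np.arange(0,61,5)); L=robot.pinch_z*1000
print(np.round(np.diff(-L*np.sin(th)),1),np.round(np.diff(L*np.cos(th)),1))
```

```text
t 12.18 tcp [0.5911 0.0027 0.4347] pinch [0.5911 0.0026 0.28  ] yang 2.2 toolz [-0. -0. -1.] q [ 0.    0.42  0.33  1.49 -0.    1.54] gap 0.145 gf 108.1 ft [ 0.1 -0.5 -4.8]
plug0 scene [([0.627, -0.041, 0.165], 0.66), ([0.442, -0.291, 0.008], 0.6), ([0.458, -0.363, 0.008], 0.53), ([0.491, -0.342, 0.009], 0.41), ([0.486, -0.31, 0.01], 0.38), ([0.529, -0.321, 0.009], 0.35)]
cap0 scene [([0.555, 0.013, 0.165], 0.67), ([0.627, -0.041, 0.169], 0.52), ([0.626, 0.048, 0.166], 0.48)]
basket_lip scene [([0.147, -0.222, 0.042], 0.9), ([0.491, 0.001, 0.17], 0.81), ([0.488, -0.308, 0.013], 0.38)]
crate scene [([0.585, 0.001, -0.001], 0.83)]
plug0 side [([0.455, -0.37, 0.009], 0.56), ([0.441, -0.295, 0.006], 0.47), ([0.493, -0.347, 0.009], 0.46), ([0.525, -0.32, 0.006], 0.42), ([0.487, -0.306, 0.004], 0.4)]
cap0 side [([0.627, -0.047, 0.166], 0.66), ([0.55, 0.017, 0.164], 0.57), ([0.618, 0.044, 0.164], 0.42)]
basket_lip side [([0.146, -0.218, 0.036], 0.77), ([0.493, -0.0, 0.168], 0.61), ([0.422, 0.319, -0.0], 0.44)]
crate side [([0.587, 0.004, 0.001], 0.56)]
[-13.5 -13.4 -13.2 -12.9 -12.5 -12.  -11.4 -10.7 -10.   -9.1  -8.2  -7.3] [ -0.6  -1.8  -2.9  -4.1  -5.2  -6.2  -7.3  -8.2  -9.1 -10.  -10.7 -11.4]
```

All three caps are in the basket and all five plugs are in the pan, so step 1 is met. I tip in slowly, rotating about the handle, with the basket shifted 35 mm forward.

Request:
carry_out(linear=[[3, 0, -0.1], [4, 0, -0.3], [4, 0, -0.5], [3, 0, -0.6], [-2.6, 0, -0.4], [-2.6, 0, -0.4], [-2.6, 0, -0.5], [-2.6, 0, -0.5], [-2.6, 0, -0.6], [-2.6, 0, -0.6], [-2.6, 0, -0.7], [-2.6, 0, -0.7], [-2.6, 0, -0.8], [-2.6, 0, -0.8], [-2.6, 0, -0.9], [-2.6, 0, -0.9]], turn=[[0, -2, 0], [0, -2, 0], [0, -2, 0], [0, -2, 0], [0, -1, 0], [0, -1, 0], [0, -1, 0], [0, -1, 0], [0, -1, 0], [0, -1, 0], [0, -1, 0], [0, -1, 0], [0, -1, 0], [0, -1, 0], [0, -1, 0], [0, -1, 0]])

```text
t: 14.68
eef_pos: [0.5739, 0.0032, 0.4254]
tcp_rot: [1.989, 2.067, 0.352]
ft_force: [-0.4, 0.3, -6.2]
finger_gap: 0.144
grasp_force: 108.1
```

Request:
carry_out(linear=[[-6.3, 0, -2.6], [-6.2, 0, -2.6], [-6, 0, -3.1], [-6, 0, -3.1], [-5.7, 0, -3.6], [-5.7, 0, -3.7], [-5.4, 0, -4.1], [-5.3, 0, -4.1], [-5, 0, -4.5], [-5, 0, -4.6], [-4.6, 0, -5], [-4.5, 0, -5], [-4.1, 0, -5.3], [-4.1, 0, -5.4], [0, 0, 0], [0, 0, 0]], turn=[[0, -2.5, 0], [0, -2.5, 0], [0, -2.5, 0], [0, -2.5, 0], [0, -2.5, 0], [0, -2.5, 0], [0, -2.5, 0], [0, -2.5, 0], [0, -2.5, 0], [0, -2.5, 0], [0, -2.5, 0], [0, -2.5, 0], [0, -2.5, 0], [0, -2.5, 0], [0, 0, 0], [0, 0, 0]])

```text
t: 16.68
eef_pos: [0.5004, 0.0032, 0.3694]
tcp_rot: [1.606, 1.669, 0.837]
ft_force: [-0.5, 0.4, -3.0]
finger_gap: 0.148
grasp_force: 108.7
```

Run:
```python
from h import *
st()
lm(["cap0","basket_lip"],["scene","side","wrist"])
save("side","s3.png",(100,330,220,480),2)
```

```text
t 16.68 tcp [0.5004 0.0032 0.3694] pinch [0.6271 0.0032 0.2808] yang 3.9 toolz [ 0.819  0.    -0.573] q [ 0.01 -0.01 -0.66 -0.04 -0.01  1.54] gap 0.148 gf 108.7 ft [-0.5  0.4 -3. ]
cap0 scene [([0.567, -0.024, 0.025], 0.49), ([0.553, 0.012, 0.017], 0.35)]
basket_lip scene [([0.145, -0.217, 0.042], 0.85), ([0.665, 0.0, 0.138], 0.69), ([0.478, -0.327, -0.001], 0.48)]
cap0 side [([0.567, 0.049, 0.019], 0.7), ([0.551, 0.011, 0.019], 0.53), ([0.749, -0.0, 0.195], 0.18), ([0.526, -0.322, 0.006], 0.18)]
basket_lip side [([0.663, -0.0, 0.137], 0.7), ([0.145, -0.222, 0.038], 0.58)]
cap0 wrist [([0.568, 0.051, 0.017], 0.85), ([0.566, -0.028, 0.021], 0.77), ([0.557, 0.012, 0.02], 0.55)]
basket_lip wrist [([0.66, 0.006, 0.137], 0.58)]
```

View pics/s3.png

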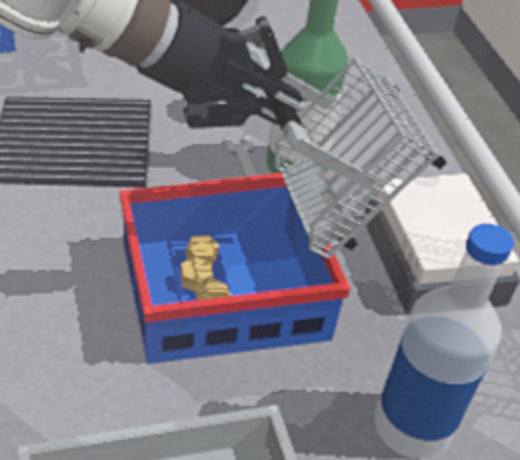

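The picture shows all three caps on the crate floor at px (200,270) and the basket empty. The networks agree, at z≈0.02. I bring it upright and carry it to the mat.

Request:
carry_out(linear=[[1.2, 0, 10.7], [2.1, 0, 10], [3, 0, 9.1], [3.7, 0, 8.2], [4.4, 0, 7.3], [5, 0, 6.2], [5.5, 0, 5.2], [5.9, 0, 4.1], [6.2, 0, 2.9], [6.4, 0, 1.8], [6.5, 0, 0.6], [0, 0, 0]], turn=[[0, 5, 0], [0, 5, 0], [0, 5, 0], [0, 5, 0], [0, 5, 0], [0, 5, 0], [0, 5, 0], [0, 5, 0], [0, 5, 0], [0, 5, 0], [0, 5, 0], [0, 0, 0]])

```text
t: 18.68
eef_pos: [0.5518, 0.0032, 0.4343]
tcp_rot: [2.177, 2.263, 0.002]
ft_force: [-0.1, 0.8, -3.8]
finger_gap: 0.139
grasp_force: 108.5
```

Request:
carry_out(linear=[[-5, 11, 0], [-9, 21, 0], [-9, 21, 0], [-9, 21, 0], [-9, 21, 0], [-9, 21, 0], [-9, 21, 0], [-9, 21, 0], [-9, 21, 0], [-9, 21, 0], [-9, 21, 0], [-9, 21, 0], [-9, 21, 0], [-9, 21, 0], [-9, 21, 0], [-1, 14, 0], [0, 0, 0], [0, 0, 0]], turn=[[0, 0, 0], [0, 0, 0], [0, 0, 0], [0, 0, 0], [0, 0, 0], [0, 0, 0], [0, 0, 0], [0, 0, 0], [0, 0, 0], [0, 0, 0], [0, 0, 0], [0, 0, 0], [0, 0, 0], [0, 0, 0], [0, 0, 0], [0, 0, 0], [0, 0, 0], [0, 0, 0]])

```text
t: 20.92
eef_pos: [0.4181, 0.3218, 0.4349]
tcp_rot: [2.178, 2.263, 0.0]
ft_force: [-0.7, 0.3, -3.0]
finger_gap: 0.14
grasp_force: 108.5
```

Request:
carry_out(linear=[[0, 0, -10], [0, 0, -20], [0, 0, -22], [0, 0, -22], [0, 0, -20], [0, 0, -15], [0, 0, -6], [0, 0, 0], [0, 0, 0]], turn=[[0, 0, 0], [0, 0, 0], [0, 0, 0], [0, 0, 0], [0, 0, 0], [0, 0, 0], [0, 0, 0], [0, 0, 0], [0, 0, 0]])

```text
t: 22.05
eef_pos: [0.4184, 0.3224, 0.3206]
tcp_rot: [2.178, 2.264, 0.003]
ft_force: [0.5, -0.5, -2.5]
finger_gap: 0.143
grasp_force: 108.4
```

Run:
```python
from h import *
st()
lm(["cap0","plug0","basket_lip","basket_grip","mat"],["scene","side"])
```

```text
t 22.05 tcp [0.4184 0.3224 0.3206] pinch [0.4186 0.3226 0.1659] yang 2.2 toolz [ 0.001  0.001 -1.   ] q [ 0.66  0.35 -0.07  1.15  0.    2.19] gap 0.143 gf 108.4 ft [ 0.5 -0.5 -2.5]
cap0 scene [([0.566, -0.025, 0.026], 0.65), ([0.567, 0.048, 0.017], 0.65)]
plug0 scene [([0.441, -0.29, 0.008], 0.6), ([0.494, -0.342, 0.009], 0.52), ([0.485, -0.312, 0.011], 0.52), ([0.527, -0.325, 0.009], 0.51), ([0.455, -0.365, 0.008], 0.4)]
basket_lip scene [([0.32, 0.32, 0.059], 0.62), ([0.146, -0.219, 0.04], 0.57), ([0.737, 0.223, 0.15], 0.23)]
basket_grip scene [([0.174, -0.316, 0.15], 0.71), ([0.417, 0.324, 0.163], 0.55), ([0.676, -0.358, 0.049], 0.49), ([0.459, -0.372, 0.008], 0.23)]
mat scene [([0.417, 0.324, -0.002], 0.65)]
cap0 side [([0.553, 0.014, 0.019], 0.63), ([0.568, 0.048, 0.017], 0.53), ([0.569, -0.031, 0.022], 0.43), ([0.751, -0.208, 0.148], 0.27)]
plug0 side [([0.528, -0.317, 0.006], 0.59), ([0.487, -0.306, 0.006], 0.53), ([0.458, -0.37, 0.004], 0.53), ([0.493, -0.348, 0.006], 0.38), ([0.443, -0.295, 0.006], 0.38)]
basket_lip side [([0.319, 0.321, 0.051], 0.93), ([0.148, -0.218, 0.039], 0.88)]
basket_grip side [([0.176, -0.315, 0.15], 0.7), ([0.416, 0.32, 0.166], 0.67)]
mat side [([0.418, 0.317, -0.001], 0.92)]
```

The basket is centred and about 8 mm above the mat. I lower it gently until the force rises.

Request:
carry_out(linear=[[0, 0, -3], [0, 0, -2], [0, 0, -1.5], [0, 0, 0]], turn=[[0, 0, 0], [0, 0, 0], [0, 0, 0], [0, 0, 0]])

```text
t: 23.15
eef_pos: [0.418, 0.3222, 0.3131]
tcp_rot: [-2.178, -2.264, 0.001]
ft_force: [-0.1, 0.1, -3.6]
finger_gap: 0.144
grasp_force: 108.5
```

Request:
carry_out(linear=[[0, 0, -1], [0, 0, 0]], turn=[[0, 0, 0], [0, 0, 0]])

```text
t: 23.4
eef_pos: [0.4181, 0.3222, 0.3123]
tcp_rot: [2.178, 2.264, -0.0]
ft_force: [-0.6, -0.6, -3.6]
finger_gap: 0.146
grasp_force: 108.5
```

Request:
carry_out(linear=[[0, 0, -1], [0, 0, 0]], turn=[[0, 0, 0], [0, 0, 0]])

```text
t: 23.65
eef_pos: [0.4181, 0.3222, 0.3113]
tcp_rot: [2.178, 2.264, 0.0]
ft_force: [-0.3, -0.5, -2.3]
finger_gap: 0.142
grasp_force: 108.7
```

Request:
carry_out(linear=[[0, 0, -1], [0, 0, 0]], turn=[[0, 0, 0], [0, 0, 0]])

```text
t: 23.9
eef_pos: [0.4181, 0.3222, 0.3112]
tcp_rot: [2.178, 2.264, 0.001]
ft_force: [-1.6, -2.2, 5.1]
finger_gap: 0.142
grasp_force: 109.7
```

The force has risen to 5 N, so the basket is on the mat. I release, let it settle, and rise straight up.

Request:
carry_out(linear=[[0, 0, 0], [0, 0, 0], [0, 0, 0], [0, 0, 0], [0, 0, 0], [0, 0, 0]], turn=[[0, 0, 0], [0, 0, 0], [0, 0, 0], [0, 0, 0], [0, 0, 0], [0, 0, 0]], gripper=0)

```text
t: 24.65
eef_pos: [0.4181, 0.3223, 0.3103]
tcp_rot: [2.178, 2.264, -0.0]
ft_force: [0.3, 0.5, 0.3]
finger_gap: 1.003
grasp_force: 0.0
```

Request:
carry_out(linear=[[0, 0, 6], [0, 0, 12], [0, 0, 20], [0, 0, 25], [0, 0, 25], [0, 0, 20], [0, 0, 0], [0, 0, 0]], turn=[[0, 0, 0], [0, 0, 0], [0, 0, 0], [0, 0, 0], [0, 0, 0], [0, 0, 0], [0, 0, 0], [0, 0, 0]])

```text
t: 25.65
eef_pos: [0.4179, 0.3221, 0.4179]
tcp_rot: [-2.178, -2.264, 0.001]
ft_force: [0.3, 0.7, 0.4]
finger_gap: 1.0
grasp_force: 0.0
```

Run:
```python
from h import *
st()
lm(["basket_lip","basket_grip","basket"],["scene","side"])
save("side","s4.png")
```

```text
t 25.65 tcp [0.4179 0.3221 0.4179] pinch [0.4179 0.3221 0.2632] yang 2.2 toolz [-0. -0. -1.] q [0.66 0.29 0.11 1.39 0.   2.19] gap 1.0 gf 0.0 ft [0.3 0.7 0.4]
basket_lip scene [([0.146, -0.222, 0.039], 0.97), ([0.319, 0.318, 0.046], 0.65)]
basket_grip scene [([0.42, 0.323, 0.159], 0.91), ([0.174, -0.314, 0.148], 0.9)]
basket scene [([0.42, 0.321, 0.005], 0.8), ([0.177, -0.316, -0.0], 0.65)]
basket_lip side [([0.144, -0.22, 0.039], 0.73), ([0.32, 0.32, 0.045], 0.55), ([0.489, -0.305, 0.008], 0.24)]
basket_grip side [([0.416, 0.323, 0.157], 0.76), ([0.174, -0.313, 0.155], 0.7)]
basket side [([0.175, -0.316, 0.0], 0.66), ([0.42, 0.322, 0.006], 0.62), ([0.44, -0.294, 0.006], 0.33), ([0.456, -0.366, 0.006], 0.31)]
```

View pics/s4.png

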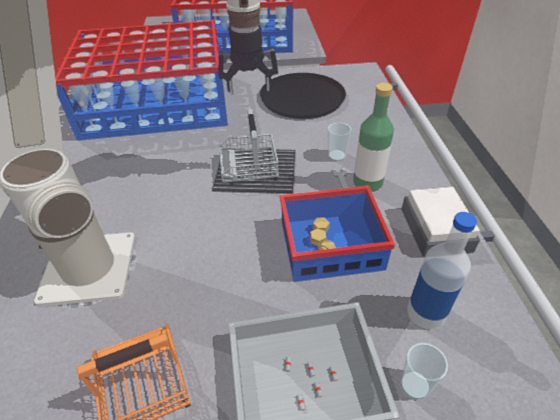

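The picture shows the basket upright on the mat at px (252,155), the three caps in the crate at (320,237), and the five plugs in the pan around (312,375). The gripper is clear of everything.

```bash
python3 -c "
from bench import robot
print(robot.finish_job())"
```

```text
the job is handed in; nothing more can be done
None
```

The job is handed in after about 26 s of the 67 s allowed: the last look showed all five plugs in the pan, three cap nuts in the crate and the empty basket upright on the mat; the hand-in returned no verdict.

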